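# Seat the hexagonal former on the pins of the bamboo-frame gluing jig

### The job

The hexagonal wooden former has been put down askew on the gluing jig and is propped up on the jig's two steel locating pins. With the fingertips, nudge it sideways over the board until both of its holes drop over the pins and it lies flat on the board, left hole on the left pin. Do not pick it up or tip it over, leave the other things where they lie, and finish with the hand clear.

Things in the scene. Friction and masses are not known exactly. Their poses are not given: they have to be found in the camera images.
- former: Hexagonal hardwood plate, 150 mm across its flats (each 86.6 mm long), 15 mm thick, 0.14-0.28 kg, loose; slides at 1-3 N. Origin: centre of its underside; z up; two flats face +x and -x at 75 mm, two corners lie at y = +-86.6 mm. Two 14 mm through holes at x = +14, y = +-30 mm. Seated, it lies flat with its origin 18 mm above that of jig and the same axes
- jig: Gluing jig: plywood board 300 (x) by 340 (y) by 18 mm thick, fixed to the table. Origin: centre of its underside, at table height; z up, x roughly away from the robot, y to its left. A pencilled hexagon, 154 mm across the flats, centred on the board, marks the former's place. A stop strip 12 mm high runs along the +x edge (x = 133 to 149 mm)
- pin_left (a point): foot of the left steel pin, on the board's top at x = +14, y = +30 mm of the jig. Both pins are upright, 10 mm in diameter, with a hemispherical nose, and stand 11 mm above the board; at the start they are hidden under the former
- pin_right (a point): foot of the right steel pin, the same, at x = +14, y = -30 mm of the jig
- hole_left (a point): centre of the left hole of the former at its underside (x = +14, y = +30 mm of the former). At the start the former rests on the pins' tips and its own -x edge: tilted 5 to 7 degrees, +x side raised, 12 to 28 mm short of its place towards the jig's -x, up to 14 mm off in y and 0.2 rad in yaw
- hole_right (a point): centre of the right hole of the former at its underside (x = +14, y = -30 mm of the former)
- clip_a: wooden spring clothes-peg 72 x 10 x 14 mm, lying loose on the jig board near its +x +y corner; bystander. Origin: centre of its underside
- clip_b: a second such clothes-peg on the jig board along its -y edge; bystander. Origin: centre of its underside
- pencil: yellow pencil 168 mm long, 7 mm thick, lying along y on the jig board, close to the stop strip; bystander. Origin: its middle, on the underside
- scissors: scissors with orange handles, 185 x 94 x 10 mm, flat on the table right of the jig; bystander. Origin: at their pivot, on the table, x towards the points
- shears: scissors with black handles, same size, on the table right of the jig and nearer the robot; bystander. Origin as above
- glue_pot: white plastic pot with lid, 73 mm across, 94 mm high, on the table left of the jig; bystander. Origin: centre of its underside
- knife: craft knife with red handle, 160 x 16 x 10 mm, on the table right of the jig, farther out; bystander. Origin: near its middle, on the table
- frame: finished hexagonal frame of bamboo strip, 158 mm across the flats, 12 mm high, lying on the table left of the jig; bystander. Origin: its centre, on the table

How it is judged:
At the end, for the whole second after the job is handed in: Both holes of the former are over their pins (left on left, hole and pin axes within 4 mm), its underside lies flat on the board (centre within 2.5 mm of the board, tilt under 0.03 rad) and it is at rest (horizontal distance between hole_left and pin_left below 0.004 m and horizontal distance between hole_right and pin_right below 0.004 m and z of former in the frame of jig below 0.0205 m and angle between former's own z axis and vertical below 0.03 rad and linear speed of former below 0.01 m/s); the robot touches nothing.
It fails at once if the former is lifted: its centre more than 30 mm above the board (z of former in the frame of jig above 0.048 m).
It fails at once if the former is tipped up by more than 0.4 rad (angle between former's own z axis and vertical above 0.4 rad).
It fails at once if another thing on the bench is shifted by more than 20 mm (distance of any of clip_a, clip_b, pencil, scissors, shears, glue_pot, knife, frame from where it was at the start of the episode above 0.02 m).
It also fails if it takes over 64 s, if anything falls off the work surface, if the arm or the gripper's body presses on something with over 40 N, if the wrist force passes 120 N, or if a joint passes its speed limit or range.

### The arm

A 6-joint arm with a two-finger parallel gripper is mounted at the origin on the work surface. World frame = base frame: x ahead of the robot, y to its left, z up, the work surface at z = 0. Lengths are in m, angles in rad, forces in N, time in s.
With the tool pointing down it reaches from about 0.425 to 0.95 m from the base axis. Payload 3.5 kg.
Tool frame: the origin (TCP) lies between the finger pads; the fingertips stand 25 mm ahead of it and the grasp point (between the pads) lies 6 mm ahead of it (ctrl.finger_overhang is the distance from the TCP to the fingertips, in m); x points along the fingers, y is the direction in which the jaws open and shut, and the axes are right-handed (so a half turn about x gives the same grasp; the last joint's range is limited). The gripper opens to 85 mm and grips with 20 to 120 N. Pads are 22 mm wide; open, the fingers measure 114 mm over their backs; the gripper's body (76 mm by 85 mm) begins 54 mm behind the grasp point. The pads swing forward as they close: fully open they stand 13 mm farther back than shut.
Start: joints at [-1.294, 0.286, 1.577, -0, 1.279, -0.15], TCP at [0.279, -0.614, 0.256] pointing down, gripper open.
Joint ranges: [-2.77, 2.77], [-0.9, 2.22], [0.21, 2.48], [-1.53, 4.67], [0.24, 2.81], [-2.84, 2.84]. Speed limits (rad/s): [2.79, 2.79, 3.14, 3.14, 3.14, 3.14].

### API

Orientations are given as a unit quaternion [x, y, z, w].
In Python, from plant import ctrl gives the robot as it stands.
- The arm moves only by the tool play_rows, never from a script. Its argument "targets" is a list of rows, each an object with "delta_pos": the shift along the world's x, y, z normalised to -1 to 1, where 1 is 1000 mm, a list of three; "delta_rot": the turn, a rotation vector about the world's x, y, z normalised to -1 to 1, where 1 is pi rad, a list of three; "claw": the finger opening in mm, from 0 to 85.4. In form: [{"delta_pos": [tx, ty, tz], "delta_rot": [wx, wy, wz], "claw": claw}, ...]. A call has 1 to 20 rows; each row is the pose to reach, as a shift and turn from the pose measured when the call began, turning the shorter way round; what a row does not reach only later rows make up. A row lasts 1/12 s, in which the tool goes at most 41.7 mm and 7.16 degrees, less where a joint would pass 70% of its speed; a pose out of reach is approached as far as the arm can. A call with a number of a shift or a turn outside -1 to 1 is refused whole. A call with a gripper value outside its range is refused whole. The fingers move at their own pace and stop on an object; "newtons" is the grip in N (left out, the last holds). Time passes only in rows, so rows that repeat a pose let the fingers close. It gives the time, the measured TCP pose, the force and the opening at its end, in the units of the state.
- ctrl.get_state(): the state, without advancing time (a new reading comes with each control period).
- ctrl.read_camera(name): name is "side" or "top"; returns the picture (400x640x3 uint8, blue, green, red); there is no depth.
- ctrl.calibration(name): a dict with "fx", "fy", "cx", "cy" (pixels), "camera_from_world" (4x4, takes a point from world to camera coordinates). Camera axes: x right, y down, z forward; pixel columns grow to the right and rows downward; lengths in m; the calibration is good to about 2 mm. A picture is of the moment at which its call begins. calibration takes no time and is no camera call.
- ctrl.sign_off(): hands the job in, once; it reports no verdict.
The state is a dict: "time": time; "qpos": joint angles; "dq": joint speeds; "joint_efforts": joint torques, N m; "eef_pos": TCP position; "tcp_rot": TCP orientation; "contact_force": force on the tool from outside, world axes, zero at the start; "wrist_torque": the same for the moment, N m; "opening": opening from 0.0 (shut) to 1.0 (fully open).
Only numpy, scipy, OpenCV 4.12 (cv2) and the standard library are available. Lean on these libraries where they do the work, as an engineer would, in place of code of your own. Each camera call takes 0.05 s, during which the arm holds its last target. There are 200 camera calls.

## Working session

There is one attempt and no reset: what is moved stays moved. The work goes in short steps, Python scripts to look and compute and a tool call to move; the robot and the scene stay as the last step left them, time stands still between calls to the robot, and variables do not carry over. Pictures are saved under pics/ and viewed, about 8 in all and at most 12, crops included, and the job is handed in when it is done.

Besides the shell and the picture viewer there is one more tool, called after ">>>" as name(argument=value, ...), one argument or row to a line, values as JSON. play_rows: Moves the arm, as the interface text tells. Its arguments: {"type":"object","properties":{"targets":{"type":"array"},"newtons":{"type":"number"}},"required":["targets"]}

```bash
mkdir -p pics; ls; python3 - <<'E'
from plant import ctrl
import cv2,numpy as np
s=ctrl.get_state();print(s)
print(ctrl.finger_overhang)
for n in("top","side"):
    im=ctrl.read_camera(n);cv2.imwrite(f"pics/{n}0.png",im)
    c=ctrl.calibration(n);print(n,c)
E
```

```text
pics
{'time': 0.0, 'qpos': array([-1.29402789e+00,  2.87190887e-01,  1.57817349e+00, -1.84395733e-05,
        1.27859254e+00, -1.49988676e-01]), 'dq': array([-0.00065235,  0.0017492 , -0.00011102,  0.00171609, -0.00067281,
        0.00185728]), 'joint_efforts': array([ 1.08120330e-03, -4.05976546e+01, -2.92626590e+01, -8.06388880e-05,
        5.70257631e-03,  2.88924404e-06]), 'eef_pos': array([ 0.27926219, -0.6138676 ,  0.25493219]), 'tcp_rot': array([-0.69101027, -0.15057464,  0.69112863, -0.148907  ]), 'contact_force': array([0.82827387, 0.17114839, 0.32022993]), 'wrist_torque': array([ 0.01039058, -0.02187966, -0.01826829]), 'opening': 0.9961362134262538}
0.025
top {'fx': 445.5190844792249, 'fy': 445.5190844792249, 'cx': 321.0138190723246, 'cy': 196.9361292086904, 'camera_from_world': array([[ 0.02516814, -0.99967412, -0.00426944, -0.00465402],
       [-0.99551115, -0.0246731 , -0.0913717 ,  0.54978071],
       [ 0.09123658,  0.00654993, -0.9958077 ,  1.37966973],
       [ 0.        ,  0.        ,  0.        ,  1.        ]])}
side {'fx': 393.9144658358412, 'fy': 393.9144658358412, 'cx': 315.4912949074895, 'cy': 197.56049203364552, 'camera_from_world': array([[-0.95367776, -0.3007547 , -0.00673329,  0.50128555],
       [-0.18792965,  0.6130943 , -0.76733163,  0.1352054 ],
       [ 0.23490673, -0.73052173, -0.64121512,  1.06461861],
       [ 0.        ,  0.        ,  0.        ,  1.        ]])}
```

View pics/top0.png

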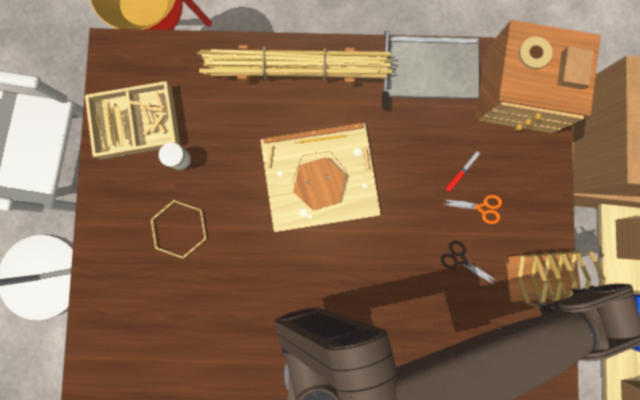

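View pics/side0.png

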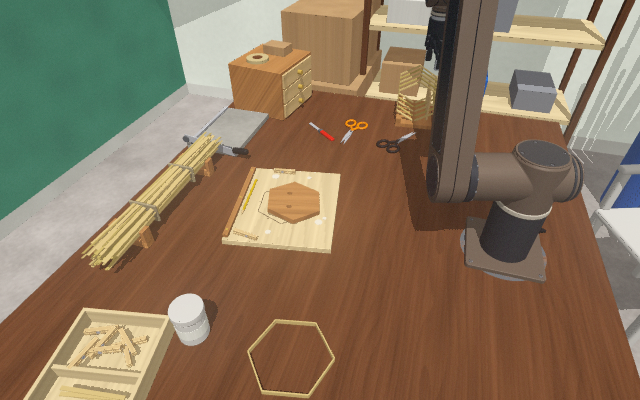

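The top view has the board at about (320,178) with the former on it at about (321,183), short of the pencilled hexagon. The side view shows the pencil by the stop strip and the former tilted up towards it. Next I'll extract edges at sub-pixel scale.

```bash
cat > h.py <<'E'
from plant import ctrl
import cv2,numpy as np
def ray(n,uv,z):
    c=ctrl.calibration(n);T=np.array(c["camera_from_world"]);R=T[:3,:3];o=-R.T@T[:3,3]
    uv=np.atleast_2d(uv);d=np.c_[(uv[:,0]-c["cx"])/c["fx"],(uv[:,1]-c["cy"])/c["fy"],np.ones(len(uv))]@R
    return o+d*((z-o[2])/d[:,2])[:,None]
def proj(n,P):
    c=ctrl.calibration(n);T=np.array(c["camera_from_world"])
    q=np.atleast_2d(P)@T[:3,:3].T+T[:3,3];return np.c_[q[:,0]/q[:,2]*c["fx"]+c["cx"],q[:,1]/q[:,2]*c["fy"]+c["cy"]]
E
python3 - <<'E'
import cv2,numpy as np
a=cv2.imread("pics/top0.png")[118:238,255:385];b=cv2.imread("pics/side0.png")[160:260,215:345]
A=cv2.resize(a,None,fx=6,fy=5*1.0,interpolation=cv2.INTER_CUBIC);A=cv2.resize(a,None,fx=5,fy=5,interpolation=cv2.INTER_CUBIC)
B=cv2.resize(b,None,fx=6,fy=6,interpolation=cv2.INTER_CUBIC)
cv2.imwrite("pics/tc.png",A);cv2.imwrite("pics/sc.png",B)
h=cv2.cvtColor(cv2.imread("pics/top0.png"),cv2.COLOR_BGR2HSV)
for p in[(321,183),(300,215),(330,140),(285,190),(250,200),(310,183)]:print(p,h[p[1],p[0]])
h=cv2.cvtColor(cv2.imread("pics/side0.png"),cv2.COLOR_BGR2HSV)
for p in[(295,203),(250,235),(240,200),(330,220),(360,220)]:print(p,h[p[1],p[0]])
E
```

```text
(321, 183) [ 14 157 221]
(300, 215) [ 24  58 250]
(330, 140) [ 23  95 238]
(285, 190) [ 23  87 246]
(250, 200) [ 12 150 109]
(310, 183) [ 15 132 191]
(295, 203) [ 15 140 204]
(250, 235) [ 21  91 237]
(240, 200) [ 15 141 197]
(330, 220) [ 20  73 237]
(360, 220) [ 12 145 132]
```

View pics/tc.png

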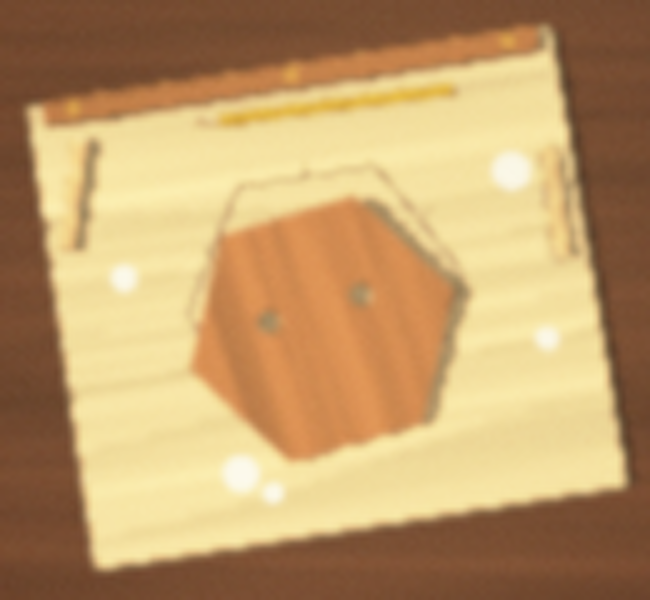

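View pics/sc.png

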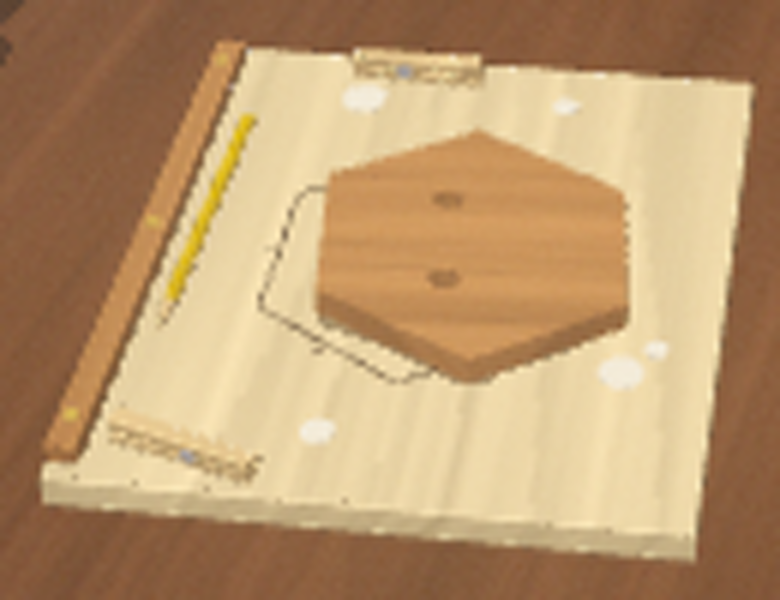

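```bash
cat >> h.py <<'E'
def lines_poly(cnt,corners,n,zs=None):
    "refine polygon: line fit to the contour points of each side, intersected"
    L=[];k=len(corners)
    for i in range(k):
        a,b=corners[i],corners[(i+1)%k];d=(b-a)/np.linalg.norm(b-a);l=np.linalg.norm(b-a)
        t=(cnt-a)@d;s=np.abs((cnt-a)@np.array([-d[1],d[0]]))
        p=cnt[(t>.12*l)&(t<.88*l)&(s<2.0)].astype(np.float32)
        v=cv2.fitLine(p,cv2.DIST_HUBER,0,.01,.01).ravel();L.append(np.array([v[1],-v[0],v[1]*v[2]-v[0]*v[3]]))
    return np.array([np.linalg.solve([L[i-1][:2],L[i][:2]],[L[i-1][2],L[i][2]]) for i in range(k)])
def mask_contour(im,lo,hi,roi,up=4):
    x0,y0,x1,y1=roi;s=cv2.resize(im[y0:y1,x0:x1],None,fx=up,fy=up,interpolation=cv2.INTER_CUBIC)
    m=cv2.inRange(cv2.cvtColor(s,cv2.COLOR_BGR2HSV),lo,hi);m=cv2.morphologyEx(m,cv2.MORPH_OPEN,np.ones((5,5)))
    cs=cv2.findContours(m,cv2.RETR_CCOMP,cv2.CHAIN_APPROX_NONE);c=max(cs[0],key=cv2.contourArea)
    return ((c[:,0]+.5)/up-.5+[x0,y0]),m
def poly(cnt,k):
    h=cv2.convexHull(cnt.astype(np.float32))
    return cv2.approxPolyN(h,k,ensure_convex=True).reshape(-1,2).astype(float)
def board(im):
    c,_=mask_contour(im,(8,20,165),(35,190,255),(240,110,400,245))
    return lines_poly(c,poly(c,4),4)
def hexa(im,n):
    roi=(285,150,360,220) if n=="top" else (262,175,325,228)
    c,m=mask_contour(im,(8,112,140),(18,200,255),roi)
    return lines_poly(c,poly(c,6),6),c
E
python3 - <<'E'
from h import *
im=cv2.imread("pics/top0.png")
b=board(im);P=ray("top",b,.018);print(b.round(2));print(P.round(4));print(np.linalg.norm(P-np.roll(P,-1,0),axis=1))
x,c=hexa(im,"top");Q=ray("top",x,.042);print(x.round(2));print(Q.round(4));print(np.linalg.norm(Q-np.roll(Q,-1,0),axis=1))
T=np.array(ctrl.calibration("top")["camera_from_world"]);print("cam",-T[:3,:3].T@T[:3,3])
# holes: dark spots
g=cv2.cvtColor(im,cv2.COLOR_BGR2HSV);print(g[176:186,304:334,1]);print(g[176:186,304:334,2])
E
```

```text
[[380.28 215.09]
 [273.26 231.97]
 [259.65 138.98]
 [364.5  122.33]]
[[ 0.4975 -0.1793  0.018 ]
 [ 0.4359  0.1566  0.018 ]
 [ 0.7322  0.2107  0.018 ]
 [ 0.7948 -0.1247  0.018 ]]
[0.34153352 0.30118201 0.34119051 0.30228439]
[[346.3  175.22]
 [339.87 202.32]
 [312.74 210.43]
 [292.49 191.61]
 [298.07 164.51]
 [326.28 156.17]]
[[ 0.6183 -0.0684  0.042 ]
 [ 0.5328 -0.0501  0.042 ]
 [ 0.5055  0.0336  0.042 ]
 [ 0.5626  0.0983  0.042 ]
 [ 0.6485  0.0835  0.042 ]
 [ 0.6772 -0.0043  0.042 ]]
[0.08745803 0.08807269 0.08636786 0.08713236 0.09237208 0.08698731]
cam [ 4.21553614e-01 -1.24452920e-04  1.42410027e+00]
[[157 157 155 156 157 156 158 158 157 157 156 155 157 155 159 156 157 157
  159 155 145 127 109 108 117 135 151 155 156 156]
 [159 157 157 157 158 156 157 158 156 155 157 156 158 158 156 156 157 156
  156 155 145 128 110 108 117 133 151 158 155 157]
 [157 159 157 155 154 156 156 157 157 157 158 156 156 159 155 155 157 156
  154 156 151 139 126 122 130 141 154 156 158 156]
 [155 155 156 154 151 153 154 158 157 156 156 158 158 157 155 157 157 156
  156 155 157 152 147 142 147 151 157 1
[... 1313 characters left out ...]
211 214 218 221 222 224
  224 221 215 209 205 203 205 208 213 215 215 213]
 [209 210 198 178 168 173 194 211 213 212 210 212 210 212 218 219 221 222
  225 223 218 211 209 208 206 207 212 214 214 214]
 [206 206 191 170 166 173 191 208 214 211 211 211 211 211 215 219 221 222
  224 224 220 213 210 210 206 206 210 214 216 214]
 [204 207 198 183 175 177 191 203 212 212 210 211 213 210 214 217 220 221
  223 225 222 217 212 210 208 207 208 211 215 215]
 [202 208 209 203 194 190 198 204 209 211 210 210 212 211 212 215 219 221
  223 225 224 220 215 210 207 207 207 210 213 215]
 [201 208 214 216 215 210 208 207 211 211 211 209 212 212 211 214 219 221
  222 224 225 222 217 213 208 205 205 208 213 215]]
```

```bash
cat >> h.py <<'E'
JC=np.array([.6145,.0157]);JY=.181
def rot(a):return np.array([[np.cos(a),-np.sin(a)],[np.sin(a),np.cos(a)]])
def former(im,tilt=.1,verbose=True,n="top"):
    x,c=hexa(im,n);yaw=.3;cen=JC.copy()
    for _ in range(6):
        e=np.array([np.cos(yaw),np.sin(yaw)]);Q=ray(n,x,.04)[:,:2]
        for _ in range(4): # heights on the tilted top plane
            xl=(Q-cen)@e;z=.018+(75)*.001*np.sin(tilt)+.015*np.cos(tilt)+xl*np.tan(tilt)
            Q=np.array([ray(n,x[i],z[i])[0,:2] for i in range(6)])
        cen=Q.mean(0)
        a=np.arctan2(*(Q-cen).T[::-1]);k=(a-np.pi/2-yaw)/(np.pi/3);yaw=(a-np.pi/2-np.round(k)*np.pi/3).mean() if 0 else yaw+np.mean((k-np.round(k))*np.pi/3)
    org=cen-.015*np.sin(tilt)*-1*np.array([np.cos(yaw),np.sin(yaw)])
    rel=rot(-JY)@(org-JC)
    if verbose:print("sides mm",(np.linalg.norm(Q-np.roll(Q,-1,0),axis=1)*1e3).round(1))
    print("former org",org.round(4),"yaw %.3f"%yaw,"| in jig mm",(rel*1e3).round(1),"dyaw %.3f"%(yaw-JY))
    for s in(1,-1):
        h=org+rot(yaw)@np.array([.014,s*.03]);p=JC+rot(JY)@np.array([.014,s*.03])
        print(" hole-pin (jig axes, mm)",(rot(-JY)@(h-p)*1e3).round(1))
    return org,yaw
E
python3 - <<'E'
from h import *
im=cv2.imread("pics/top0.png");org,yaw=former(im)
# hole cross-check
g=cv2.cvtColor(im,cv2.COLOR_BGR2HSV)[...,1].astype(float)
for (u0,v0) in((309,182),(327.5,176.5)):
    u,v=np.meshgrid(np.arange(int(u0)-5,int(u0)+7),np.arange(int(v0)-5,int(v0)+7));w=np.clip(150-g[v,u],0,None)
    p=[(u*w).sum()/w.sum(),(v*w).sum()/w.sum()];print(np.round(p,2),ray("top",p,.042).round(4))
for s in(1,-1):
    h=org+rot(yaw)@np.array([.014,s*.03]);print("pred hole at underside",h.round(4))
# pencilled hexagon: expected corner pixels
H=np.array([JC+rot(JY+np.pi/3*k)@[0,.0889] for k in range(6)]);print(proj("top",np.c_[H,np.full(6,.018)]).round(1))
E
```

```text
sides mm [86.9 88.7 86.  86.1 92.  86.2]
former org [0.5922 0.0158] yaw 0.322 | in jig mm [-21.9   4.2] dyaw 0.141
 hole-pin (jig axes, mm) [-26.3   5.8]
 hole-pin (jig axes, mm) [-17.9   6.4]
[308.33 181.97] [[0.5941 0.0498 0.042 ]]
[326.78 176.5 ] [[ 0.6128 -0.0075  0.042 ]]
pred hole at underside [0.596  0.0487]
pred hole at underside [ 0.615  -0.0082]
[[291.8 181.1]
 [309.4 202.8]
 [337.1 198.5]
 [347.  172.5]
 [329.5 151.1]
 [302.  155.4]]
```

```bash
cat >> h.py <<'E'
from scipy.spatial.transform import Rotation as Ro
def goal(jx,jy,z,yaw,show=True):
    "delta rows to a TCP at jig (mm), jaws along y turned by yaw from jig y"
    s=ctrl.get_state();R=Ro.from_quat(s["tcp_rot"]);M=R.as_matrix()
    Y=np.array([-np.sin(JY+yaw),np.cos(JY+yaw),0])
    if M[:,1]@Y<0:Y=-Y
    X=np.array([0,0,-1.]);G=Ro.from_matrix(np.c_[X,Y,np.cross(X,Y)])
    p=np.r_[JC+rot(JY)@np.array([jx,jy])*1e-3,z]
    print("t",s["time"],"pos",s["eef_pos"].round(4),"jig",(rot(-JY)@(s["eef_pos"][:2]-JC)*1e3).round(1),"F",s["contact_force"].round(1),"open",round(s["opening"],3))
    print("dpos",(p-s["eef_pos"]).round(4),"drot",((G*R.inv()).as_rotvec()/np.pi).round(4),"deg",np.degrees((G*R.inv()).magnitude()).round(1))
E
python3 -c "
from h import *
goal(-125,-2,.2,0);print(Ro.from_quat(ctrl.get_state()['tcp_rot']).as_matrix().round(2))"
```

```text
t 0.1 pos [ 0.2793 -0.6139  0.2551] jig [-443.1 -559. ] F [-1.4 -1.   0.1] open 1.003
dpos [ 0.2126  0.6051 -0.0551] drot [-0.0007 -0.0001 -0.0782] deg 14.1
[[-0.    0.41 -0.91]
 [ 0.   -0.91 -0.41]
 [-1.   -0.   -0.  ]]
```

>>> play_rows(
  targets=[
    {"delta_pos": [0.053, 0.151, -0.014], "delta_rot": [0, 0, -0.0195], "claw": 50},
    {"delta_pos": [0.053, 0.151, -0.014], "delta_rot": [0, 0, -0.0195], "claw": 50},
    {"delta_pos": [0.053, 0.151, -0.014], "delta_rot": [0, 0, -0.0195], "claw": 50},
    {"delta_pos": [0.053, 0.151, -0.014], "delta_rot": [0, 0, -0.0195], "claw": 50},
    {"delta_pos": [0.213, 0.605, -0.055], "delta_rot": [-0.0007, 0, -0.078], "claw": 50},
    {"delta_pos": [0.213, 0.605, -0.055], "delta_rot": [-0.0007, 0, -0.078], "claw": 50},
    {"delta_pos": [0.213, 0.605, -0.055], "delta_rot": [-0.0007, 0, -0.078], "claw": 50},
    {"delta_pos": [0.213, 0.605, -0.055], "delta_rot": [-0.0007, 0, -0.078], "claw": 50},
    {"delta_pos": [0.213, 0.605, -0.055], "delta_rot": [-0.0007, 0, -0.078], "claw": 50},
    {"delta_pos": [0.213, 0.605, -0.055], "delta_rot": [-0.0007, 0, -0.078], "claw": 50},
    {"delta_pos": [0.213, 0.605, -0.055], "delta_rot": [-0.0007, 0, -0.078], "claw": 50},
    {"delta_pos": [0.213, 0.605, -0.055], "delta_rot": [-0.0007, 0, -0.078], "claw": 50},
    {"delta_pos": [0.213, 0.605, -0.055], "delta_rot": [-0.0007, 0, -0.078], "claw": 50},
    {"delta_pos": [0.213, 0.605, -0.055], "delta_rot": [-0.0007, 0, -0.078], "claw": 50},
    {"delta_pos": [0.213, 0.605, -0.055], "delta_rot": [-0.0007, 0, -0.078], "claw": 50},
    {"delta_pos": [0.213, 0.605, -0.055], "delta_rot": [-0.0007, 0, -0.078], "claw": 50},
    {"delta_pos": [0.213, 0.605, -0.055], "delta_rot": [-0.0007, 0, -0.078], "claw": 50},
    {"delta_pos": [0.213, 0.605, -0.055], "delta_rot": [-0.0007, 0, -0.078], "claw": 50},
    {"delta_pos": [0.213, 0.605, -0.055], "delta_rot": [-0.0007, 0, -0.078], "claw": 50},
    {"delta_pos": [0.213, 0.605, -0.055], "delta_rot": [-0.0007, 0, -0.078], "claw": 50},
  ],
)

```text
time: 1.77
eef_pos: [0.4921, -0.0099, 0.2]
tcp_rot: [-0.704, -0.064, 0.704, -0.064]
contact_force: [-0.5, 0.1, 0.3]
opening: 0.588
```

```bash
python3 -c "
from h import *
goal(-125,-2,.06,0);print(ctrl.finger_overhang)"
```

```text
t 1.7667 pos [ 0.4921 -0.0099  0.2   ] jig [-125.1   -3.1] F [-0.5  0.1  0.3] open 0.588
dpos [-0.0002  0.0011 -0.14  ] drot [ 0.0001 -0.0002  0.0002] deg 0.1
0.025
```

>>> play_rows(
  targets=[
    {"delta_pos": [0, 0.001, -0.144], "delta_rot": [0, 0, 0], "claw": 50},
    {"delta_pos": [0, 0.001, -0.144], "delta_rot": [0, 0, 0], "claw": 50},
    {"delta_pos": [0, 0.001, -0.144], "delta_rot": [0, 0, 0], "claw": 50},
    {"delta_pos": [0, 0.001, -0.144], "delta_rot": [0, 0, 0], "claw": 50},
    {"delta_pos": [0, 0.001, -0.144], "delta_rot": [0, 0, 0], "claw": 50},
    {"delta_pos": [0, 0.001, -0.144], "delta_rot": [0, 0, 0], "claw": 50},
  ],
)

```text
time: 2.27
eef_pos: [0.4914, -0.0099, 0.0554]
tcp_rot: [-0.703, -0.063, 0.705, -0.063]
contact_force: [1.3, -0.1, -0.1]
opening: 0.588
```

```bash
python3 -c "
from h import *
im=ctrl.read_camera('side');cv2.imwrite('pics/s1.png',cv2.resize(im[150:275,215:395],None,fx=4.4,fy=4.4,interpolation=cv2.INTER_CUBIC))
goal(-125,-2,.045,0)"
```

```text
t 2.3167 pos [ 0.4929 -0.01    0.0571] jig [-124.2   -3.4] F [ 0.8 -0.7  0.3] open 0.585
dpos [-0.001   0.0013 -0.0121] drot [0.0002 0.0003 0.0008] deg 0.2
```

View pics/s1.png

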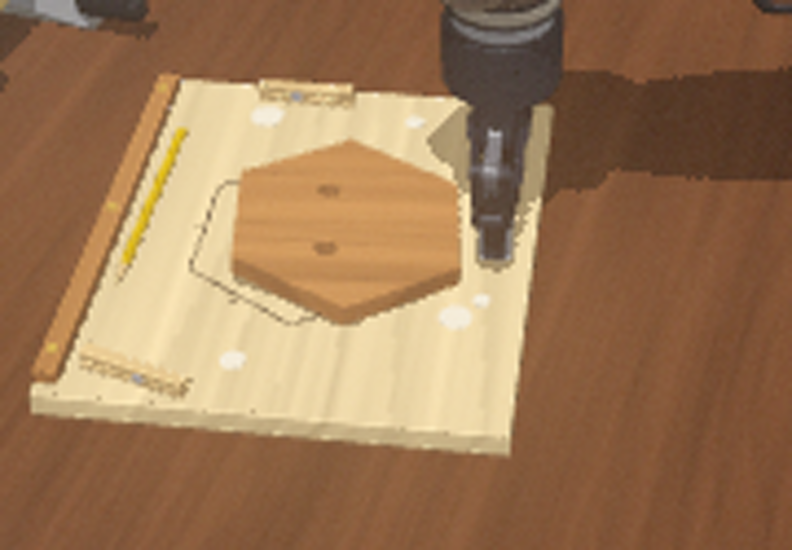

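The left fingertip shows at crop (497,265), which is full-frame (328,210), with a clear gap to the former's -x flat. I'll compare that pixel with the projected tip to get its height.

```bash
python3 -c "
from h import *
for y in (26,34):
  for z in (.022,.032,.042):
    for x in(-124,-113):print(y,x,z,proj('side',np.r_[JC+rot(JY)@np.array([x,y-3])*1e-3,z]).round(1))
print(ray('side',[328,210],.034),rot(-JY)@(ray('side',[328,210],.034)[0,:2]-JC))
"
```

```text
26 -124 0.022 [[325.9 210. ]]
26 -113 0.022 [[322.2 209.7]]
26 -124 0.032 [[326.  207.4]]
26 -113 0.032 [[322.2 207.1]]
26 -124 0.042 [[326.  204.8]]
26 -113 0.042 [[322.2 204.5]]
34 -124 0.022 [[325.6 211.8]]
34 -113 0.022 [[321.9 211.5]]
34 -124 0.032 [[325.7 209.2]]
34 -113 0.032 [[321.9 208.9]]
34 -124 0.042 [[325.7 206.6]]
34 -113 0.042 [[321.9 206.3]]
[[0.47897279 0.0273224  0.034     ]] [-0.13122108  0.03582924]
```

>>> play_rows(
  targets=[
    {"delta_pos": [-0.001, 0.001, -0.005], "delta_rot": [0, 0, 0], "claw": 50},
    {"delta_pos": [-0.001, 0.001, -0.01], "delta_rot": [0, 0, 0], "claw": 50},
    {"delta_pos": [-0.001, 0.001, -0.01], "delta_rot": [0, 0, 0], "claw": 50},
    {"delta_pos": [-0.001, 0.001, -0.01], "delta_rot": [0, 0, 0], "claw": 50},
  ],
)

```text
time: 2.65
eef_pos: [0.4923, -0.0091, 0.0478]
tcp_rot: [0.705, 0.063, -0.704, 0.064]
contact_force: [0.0, 0.3, -0.2]
opening: 0.586
```

```bash
python3 -c "
from h import *
goal(-96,-4,.047,0)"
```

```text
t 2.65 pos [ 0.4923 -0.0091  0.0478] jig [-124.7   -2.4] F [ 0.   0.3 -0.2] open 0.586
dpos [ 0.0285  0.0036 -0.0008] drot [0.0003 0.0007 0.0007] deg 0.2
```

>>> play_rows(
  targets=[
    {"delta_pos": [0.003, 0.0003, 0], "delta_rot": [0, 0, 0], "claw": 50},
    {"delta_pos": [0.006, 0.0006, 0], "delta_rot": [0, 0, 0], "claw": 50},
    {"delta_pos": [0.009, 0.001, 0], "delta_rot": [0, 0, 0], "claw": 50},
    {"delta_pos": [0.011, 0.0013, 0], "delta_rot": [0, 0, 0], "claw": 50},
    {"delta_pos": [0.0125, 0.0015, 0], "delta_rot": [0, 0, 0], "claw": 50},
    {"delta_pos": [0.014, 0.0017, 0], "delta_rot": [0, 0, 0], "claw": 50},
    {"delta_pos": [0.0155, 0.002, 0], "delta_rot": [0, 0, 0], "claw": 50},
    {"delta_pos": [0.017, 0.002, 0], "delta_rot": [0, 0, 0], "claw": 50},
    {"delta_pos": [0.0185, 0.0023, 0], "delta_rot": [0, 0, 0], "claw": 50},
    {"delta_pos": [0.02, 0.0025, 0], "delta_rot": [0, 0, 0], "claw": 50},
    {"delta_pos": [0.0215, 0.0027, 0], "delta_rot": [0, 0, 0], "claw": 50},
    {"delta_pos": [0.023, 0.003, 0], "delta_rot": [0, 0, 0], "claw": 50},
    {"delta_pos": [0.0245, 0.003, 0], "delta_rot": [0, 0, 0], "claw": 50},
    {"delta_pos": [0.0245, 0.003, 0], "delta_rot": [0, 0, 0], "claw": 50},
  ],
)

```text
time: 3.82
eef_pos: [0.5173, -0.0061, 0.0479]
tcp_rot: [0.705, 0.063, -0.703, 0.064]
contact_force: [-0.6, -0.3, 0.6]
opening: 0.584
```

```bash
cat > look.py <<'E'
import sys
from h import *
k=sys.argv[1];a=ctrl.read_camera('top');b=ctrl.read_camera('side')
cv2.imwrite(f'pics/t{k}.png',a);cv2.imwrite(f'pics/s{k}.png',b)
A=cv2.resize(a[130:230,265:375],None,fx=4,fy=4,interpolation=cv2.INTER_CUBIC);B=cv2.resize(b[165:255,225:325],None,fx=4,fy=4,interpolation=cv2.INTER_CUBIC)
o=np.zeros((400,840,3),np.uint8);o[:400,:440]=A;o[:360,440:]=B;cv2.imwrite(f'pics/v{k}.png',o[:,:])
cv2.imwrite(f'pics/v{k}.png',cv2.resize(o,(800,381)))
goal(-86,-4,.047,0)
E
python3 look.py 2
```

```text
t 3.9167 pos [ 0.5173 -0.0062  0.0479] jig [-99.6  -4. ] F [0.2 0.7 0. ] open 0.584
dpos [ 0.0134  0.0024 -0.0009] drot [0.0004 0.0011 0.0008] deg 0.2
```

View pics/v2.png

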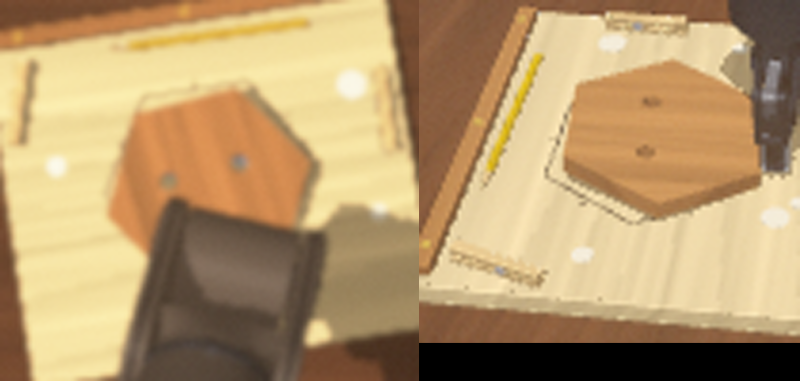

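The former has moved up to the fingers and turned; holes in the top view are near (309,177) and (327.5,172.5), the right one showing grey steel. I'll locate the holes numerically against the pins.

```bash
cat >> h.py <<'E'
def holes(im,n="top",z=.042,win=6,guess=None):
    "centroids of the two unsaturated spots (darkness of saturation) near the guesses"
    g=cv2.cvtColor(im,cv2.COLOR_BGR2HSV)[...,1].astype(float);H=[]
    for (u0,v0) in guess:
        for _ in range(4):
            u,v=np.meshgrid(np.arange(int(u0)-4,int(u0)+6),np.arange(int(v0)-4,int(v0)+6))
            w=np.clip(np.percentile(g[v,u],75)-8-g[v,u],0,None);u0,v0=(u*w).sum()/w.sum(),(v*w).sum()/w.sum()
        H.append((u0,v0))
    P=ray(n,H,z)[:,:2];J=(P-JC)@rot(JY)*1e3;d=J[0]-J[1]
    print(n,"px",np.round(H,1).tolist(),"jig mm",J.round(1).tolist(),"sep %.1f"%np.linalg.norm(d),"dyaw %.3f"%np.arctan2(-d[0],d[1]),"to pins",([[14,30],[14,-30]]-J).round(1).tolist())
    return J
E
python3 - <<'E'
from h import *
holes(cv2.imread('pics/top0.png'),guess=[(308,182),(327,176.5)])
holes(cv2.imread('pics/t2.png'),guess=[(309,177),(327.5,172.5)])
holes(cv2.imread('pics/side0.png'),'side',guess=[(289,206),(290,193)])
holes(cv2.imread('pics/s2.png'),'side',guess=[(282,205),(283.5,191.5)])
E
```

```text
top px [[308.3, 182.0], [326.8, 176.5]] jig mm [[-13.9, 37.2], [-5.9, -22.5]] sep 60.3 dyaw 0.133 to pins [[27.9, -7.2], [19.9, -7.5]]
top px [[309.1, 177.4], [327.5, 172.1]] jig mm [[-0.1, 32.7], [7.5, -27.0]] sep 60.2 dyaw 0.126 to pins [[14.1, -2.7], [6.5, -3.0]]h.py:69: RuntimeWarning: invalid value encountered in scalar divide
  w=np.clip(np.percentile(g[v,u],75)-8-g[v,u],0,None);u0,v0=(u*w).sum()/w.sum(),(v*w).sum()/w.sum()
Traceback (most recent call last):
  File "h.py", line 68, in holes
    u,v=np.meshgrid(np.arange(int(u0)-4,int(u0)+6),np.arange(int(v0)-4,int(v0)+6))
                              ~~~^^^^
ValueError: cannot convert float NaN to integer
```

>>> play_rows(
  targets=[
    {"delta_pos": [0.0015, -0.0003, 0], "delta_rot": [0, 0, 0], "claw": 50},
    {"delta_pos": [0.003, -0.0006, 0], "delta_rot": [0, 0, 0], "claw": 50},
    {"delta_pos": [0.0045, -0.001, 0], "delta_rot": [0, 0, 0], "claw": 50},
    {"delta_pos": [0.006, -0.0013, 0], "delta_rot": [0, 0, 0], "claw": 50},
    {"delta_pos": [0.0075, -0.0017, 0], "delta_rot": [0, 0, 0], "claw": 50},
    {"delta_pos": [0.0075, -0.0017, 0], "delta_rot": [0, 0, 0], "claw": 50},
  ],
)

```text
time: 4.42
eef_pos: [0.5256, -0.0081, 0.0482]
tcp_rot: [0.706, 0.062, -0.703, 0.064]
contact_force: [0.1, 0.3, 0.0]
opening: 0.584
```

```bash
python3 look.py 3; python3 -c "
from h import *
holes(cv2.imread('pics/t3.png'),guess=[(309.3,175),(327.5,170)])"
```

```text
t 4.5167 pos [ 0.5254 -0.008   0.0482] jig [-91.9  -7.3] F [-0.   0.3 -0.1] open 0.584
dpos [ 0.0052  0.0043 -0.0012] drot [0.0004 0.0016 0.0009] deg 0.3
top px [[310.1, 175.3], [328.0, 169.9]] jig mm [[6.1, 28.5], [14.3, -29.5]] sep 58.6 dyaw 0.141 to pins [[7.9, 1.5], [-0.3, -0.5]]
```

>>> play_rows(
  targets=[
    {"delta_pos": [0.001, 0.002, 0], "delta_rot": [0, 0, 0], "claw": 50},
    {"delta_pos": [0.002, 0.004, 0], "delta_rot": [0, 0, 0], "claw": 50},
    {"delta_pos": [0.003, 0.006, 0], "delta_rot": [0, 0, 0], "claw": 50},
    {"delta_pos": [0.0035, 0.008, 0], "delta_rot": [0, 0, 0], "claw": 50},
    {"delta_pos": [0.0045, 0.01, 0], "delta_rot": [0, 0, 0], "claw": 50},
    {"delta_pos": [0.005, 0.012, 0], "delta_rot": [0, 0, 0], "claw": 50},
    {"delta_pos": [0.0057, 0.013, 0], "delta_rot": [0, 0, 0], "claw": 50},
    {"delta_pos": [0.0057, 0.013, 0], "delta_rot": [0, 0, 0], "claw": 50},
  ],
)

```text
time: 5.18
eef_pos: [0.531, 0.0054, 0.0481]
tcp_rot: [0.706, 0.063, -0.703, 0.064]
contact_force: [-0.8, -0.9, 0.7]
opening: 0.585
```

```bash
python3 look.py 4; python3 -c "
from h import *
holes(cv2.imread('pics/t4.png'),guess=[(309.3,173),(328,170)])"
```

```text
t 5.2833 pos [0.531  0.0052 0.048 ] jig [-84.1   4.7] F [-1.4 -0.4 -0.2] open 0.587
dpos [-0.0003 -0.0089 -0.001 ] drot [0.0003 0.0015 0.0008] deg 0.3
top px [[309.2, 173.2], [328.2, 169.6]] jig mm [[13.0, 30.4], [15.1, -30.4]] sep 60.8 dyaw 0.034 to pins [[1.0, -0.4], [-1.1, 0.4]]
```

View pics/v4.png

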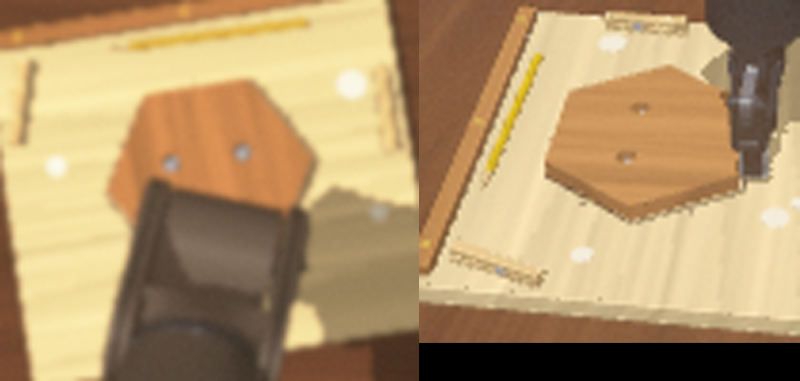

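Grey pin noses show in both holes (top view about (309,173) and (328,170)), and the gap and shadow on the +x side are gone, so it looks dropped. I'll back the hand off along -x and up, then check that it is flat.

>>> play_rows(
  targets=[
    {"delta_pos": [-0.01, -0.002, 0], "delta_rot": [0, 0, 0], "claw": 50},
    {"delta_pos": [-0.025, -0.005, 0], "delta_rot": [0, 0, 0], "claw": 50},
    {"delta_pos": [-0.03, -0.005, 0.02], "delta_rot": [0, 0, 0], "claw": 50},
    {"delta_pos": [-0.03, -0.005, 0.06], "delta_rot": [0, 0, 0], "claw": 50},
    {"delta_pos": [-0.02, -0.1, 0.12], "delta_rot": [0, 0, 0], "claw": 50},
    {"delta_pos": [0, -0.3, 0.15], "delta_rot": [0, 0, 0], "claw": 50},
    {"delta_pos": [0, -0.3, 0.15], "delta_rot": [0, 0, 0], "claw": 50},
    {"delta_pos": [0, -0.3, 0.15], "delta_rot": [0, 0, 0], "claw": 50},
    {"delta_pos": [0, -0.3, 0.15], "delta_rot": [0, 0, 0], "claw": 50},
    {"delta_pos": [0, -0.3, 0.15], "delta_rot": [0, 0, 0], "claw": 50},
    {"delta_pos": [0, -0.3, 0.15], "delta_rot": [0, 0, 0], "claw": 50},
    {"delta_pos": [0, -0.3, 0.15], "delta_rot": [0, 0, 0], "claw": 50},
    {"delta_pos": [0, -0.3, 0.15], "delta_rot": [0, 0, 0], "claw": 50},
    {"delta_pos": [0, -0.3, 0.15], "delta_rot": [0, 0, 0], "claw": 50},
    {"delta_pos": [0, -0.3, 0.15], "delta_rot": [0, 0, 0], "claw": 50},
    {"delta_pos": [0, -0.3, 0.15], "delta_rot": [0, 0, 0], "claw": 50},
  ],
)

```text
time: 6.62
eef_pos: [0.5304, -0.2932, 0.1971]
tcp_rot: [0.705, 0.063, -0.703, 0.063]
contact_force: [0.4, 0.2, 1.0]
opening: 0.587
```

```bash
python3 look.py 5; python3 - <<'E'
from h import *
t=cv2.imread('pics/t5.png');s=cv2.imread('pics/s5.png')
J=holes(t,z=.033,guess=[(309.3,173),(328,170)])
former(t,tilt=0.0)
# side-view corners of the top face against prediction, seated flat vs tilted .1
x,c=hexa(s,"side");print("side seen hull",x.round(1).tolist())
for tilt in(0,.05):
    P=[]
    for k in range(6):
        l=rot(np.pi/3*k)@[0,.0866];P.append(np.r_[JC+rot(JY)@l,.033+(l[0]+.075)*np.tan(tilt)])
    print(tilt,"side top-face px",proj("side",P).round(1).tolist())
    P=np.array(P);P[:,2]-=.015;print("   bottom",proj("side",P).round(1).tolist())
E
```

```text
t 6.7167 pos [ 0.5307 -0.2932  0.1974] jig [-138.  -288.8] F [0.6 0.4 0. ] open 0.586
dpos [-1.000e-04  2.895e-01 -1.504e-01] drot [0.     0.0012 0.0003] deg 0.2
top px [[309.6, 172.6], [328.3, 169.6]] jig mm [[16.1, 28.9], [16.4, -30.8]] sep 59.7 dyaw 0.004 to pins [[-2.1, 1.1], [-2.4, 0.8]]
sides mm [88.7 88.4 88.1 87.2 91.2 86.1]
former org [0.6169 0.0142] yaw 0.188 | in jig mm [ 2.1 -1.9] dyaw 0.007
 hole-pin (jig axes, mm) [ 1.9 -1.8]
 hole-pin (jig axes, mm) [ 2.3 -1.8]
side seen hull [[312.29998779296875, 192.10000610351562], [308.20001220703125, 214.10000610351562], [280.0, 222.39999389648438], [261.6000061035156, 212.10000610351562], [261.6000061035156, 189.1999969482422], [290.0, 181.89999389648438]]
0 side top-face px [[279.9, 218.6], [308.3, 210.5], [312.2, 191.7], [290.5, 181.3], [264.1, 188.1], [257.5, 206.5]]
   bottom [[280.2, 222.4], [308.4, 214.3], [312.3, 195.5], [290.7, 185.1], [264.5, 191.9], [258.0, 210.3]]
0.05 side top-face px [[279.8, 217.6], [308.3, 210.5], [312.2, 191.7], [290.4, 180.4], [263.9, 186.2], [257.2, 204.5]]
   bottom [[280.1, 221.5], [308.4, 214.3], [312.3, 195.5], [290.6, 184.2], [264.3, 190.0], [257.7, 208.4]]
```

View pics/v5.png

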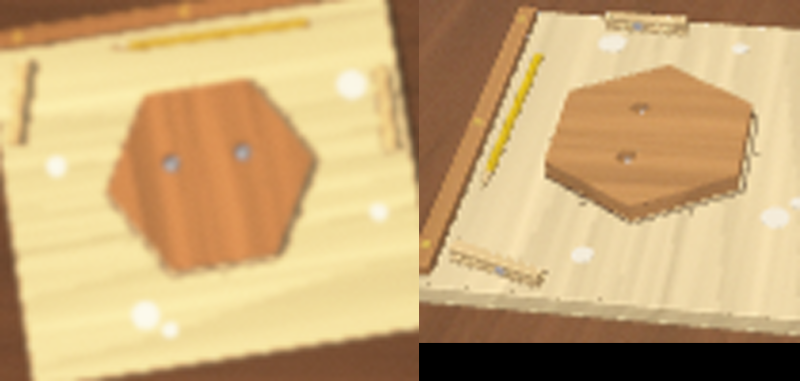

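```bash
python3 - <<'E'
from h import *
s=cv2.imread('pics/s5.png');t=cv2.imread('pics/t5.png')
def tri(a,b):
    Ms=[];
    for n in("top","side"):
        c=ctrl.calibration(n);Ms.append(np.array([[c["fx"],0,c["cx"]],[0,c["fy"],c["cy"]],[0,0,1]])@np.array(c["camera_from_world"])[:3])
    X=cv2.triangulatePoints(Ms[0],Ms[1],a.T,b.T);return (X[:3]/X[3]).T
x,_=hexa(t,"top");c,_=mask_contour(s,(8,105,120),(18,210,255),(245,172,325,230));y=lines_poly(c,poly(c,6),6)
print(y.round(1).tolist())
P=ray("top",x,.033);q=proj("side",P)
for z in(.018,.033):
    q=proj("side",ray("top",x,z))
    for i in range(6):
        j=np.argmin(np.linalg.norm(y-q[i],axis=1))
        if np.linalg.norm(y[j]-q[i])<4:
            X=tri(x[i:i+1],y[j:j+1])[0];print(z,"jig",(rot(-JY)@(X[:2]-JC)*1e3).round(0),"z mm",round(X[2]*1e3,1))
E
```

```text
[[312.6000061035156, 192.0], [308.20001220703125, 214.1999969482422], [280.1000061035156, 222.60000610351562], [256.5, 209.89999389648438], [263.8999938964844, 188.39999389648438], [290.0, 181.6999969482422]]
0.018 jig [  3. -91.] z mm 28.0
0.018 jig [-74. -47.] z mm 28.8
0.018 jig [-73.  42.] z mm 17.2
0.018 jig [ 2. 88.] z mm 18.5
0.018 jig [80. 44.] z mm 19.8
0.018 jig [ 78. -48.] z mm 28.2
0.033 jig [  3. -91.] z mm 28.0
0.033 jig [-74. -47.] z mm 28.8
0.033 jig [80. 44.] z mm 19.8
0.033 jig [ 78. -48.] z mm 28.2
```

```bash
python3 -c "
from plant import ctrl
print(ctrl.get_state()['time'],ctrl.sign_off())"
```

```text
the job is handed in; nothing more can be done
6.7167 None
```

The former now sits over both pins and lies flat on the board, as far as the cameras show, and I handed the job in at 6.7 s. I pushed it forward with two fingertips on its near (-x) flat until the right hole caught its pin. I then turned it about that pin until the left hole dropped, and backed the hand off to z ≈ 0.20 m.

**Final checks:**
- **Holes:** grey pin noses show in both holes. The measured hole-to-pin offset is about 2.5 mm, under the 4 mm limit. That slightly exceeds the 2 mm the hole clearance allows, so I put part of it down to camera error.
- **Yaw:** about 0.005 rad off the jig.
- **Flatness:** the top-face corners I could triangulate came out level, +x at 28.2 mm and -x at 28.8 mm. That is about 5 mm below the expected 33 mm, so only the comparison between the two sides is useful. The visible lower corners read 17–20 mm against an expected 18 mm.
- **Other things:** the pegs and pencil look unmoved in the close-up. I did not measure the things on the table, but the hand stayed well away from them.

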